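Lever a dye pot's stand up onto its prop

ROBOT

A 6-joint arm with a two-finger parallel gripper is mounted at the origin on the work surface. World frame = base frame: x ahead of the robot, y to its left, z up, the work surface at z = 0. Lengths are in mm, angles in rad, forces in N, time in s.
With the tool pointing down it reaches from about 275 to 775 mm from the base axis. Payload 14.6 kg.
Tool frame: the origin (TCP) lies midway between the tips of the shut fingers; the grasp point (between the pads) lies 19 mm behind it; z points along the fingers, y is the line along which they close (so a half turn about z gives the same grasp; the last joint's range is limited). The gripper opens to 85 mm and grips with 20 to 120 N. Pads are 22 mm wide; open, the fingers measure 114 mm over their backs; the gripper's body (76 mm by 85 mm) begins 54 mm behind the grasp point. The pads swing forward as they close: fully open they stand 13 mm farther back than shut.
Start: joints at [1.195, 0.263, -0.048, 1.259, 0, 1.415], TCP at [114.985, 512.257, 231.278] pointing down, gripper open.
Joint ranges: [-2.65, 2.65], [-0.89, 1.7], [-1.18, 1.37], [-2.13, 2.11], [-1.35, 1.29], [-3.14, 3.14]. Speed limits (rad/s): [1.89, 1.89, 2.57, 2.79, 3.14, 3.14].

INTERFACE

Orientations are given as [roll, pitch, yaw] about the fixed x, y, z axes, in that order (R = Rz(yaw) Ry(pitch) Rx(roll)).
In Python, from plant import reach, servo_line, goto_joints, open_jaws, grasp, pause, ik, camera, camera_params, PlanningError, hand_in, current_time, current_q, current_dq, current_effort, current_eef_pos, current_orientation, current_contact_force, current_torque, current_grip_width, current_grip_force gives the robot as it stands. Calls block until the motion is done:
- reach(position, orientation): joint-space move of the TCP to a pose.
- servo_line(position, ori=None, feed=150): straight line of the TCP; ori=None keeps the orientation; feed is the mean speed in mm/s.
- goto_joints(angles): joint-space move.
- open_jaws() and grasp(force=None): open the fingers fully, or close them until they stop; force is the grip in N (None keeps the last).
- pause(seconds).
- ik(position, orientation): joint angles nearest the present ones, or None.
- camera(name): name is "side" or "top"; returns the picture (384x512x3 uint8, red, green, blue); there is no depth.
- camera_params(name): a dict with "vfov" (degrees; the focal length in pixels is half the picture's height over the tangent of half this angle, whatever the lens; pixels are square), "cx", "cy" (the principal point, pixels), "world_to_cam" (4x4, takes a point from world to camera coordinates). Camera axes: x right, y down, z forward; pixel columns grow to the right and rows downward; lengths in mm; the calibration is good to about 2 mm. A picture is of the moment at which its call begins. camera_params takes no time and is no camera call.
A pose or a line that the arm cannot do raises PlanningError and nothing moves.
- hand_in(): hands the job in; it is judged then, once.
Readings, each from a call of its own:
- current_time(): time.
- current_q(): joint angles.
- current_dq(): joint speeds.
- current_effort(): joint torques, N m.
- current_eef_pos(): TCP position.
- current_orientation(): TCP orientation.
- current_contact_force(): force on the tool from outside, world axes, zero at the start.
- current_torque(): the same for the moment, N m.
- current_grip_width(): opening from 0.0 (shut) to 1.0 (fully open).
- current_grip_force(): force on a finger pad.
Only numpy, scipy, OpenCV 4.12 (cv2) and the standard library are available. Lean on these libraries where they do the work, as an engineer would, in place of code of your own. Each camera call takes 0.05 s, during which the arm holds its last target. There are 200 camera calls.

TASK

Tilt the dye pot for draining: lay the pry bar over the fulcrum block with its toe under the free edge of the pot stand's tilting plate (the edge that faces the block), press the bar's handle down to lever the plate up until the sprung prop snaps upright under it, and let the plate rest on the prop. Then draw the bar out and lay it flat on the bench, touching neither stand nor block. Do not shift the tin, jar or cup that stand about.

Things in the scene. Friction and masses are not known exactly. Their poses are not given: they have to be found in the camera images.
- stand: Fixed steel frame of the pot stand, 220 x 285 mm, carrying tilting plate, pot and prop. Origin on the bench straight below the middle of the plate's lifting edge (plate down). x runs along that edge; +y points from the edge back to the hinge (260 mm away, 55 mm up), so -y points out over the open bench to the fulcrum block; z up.
- lip (a point): Middle of the lower front corner of the plate's lifting edge (moves with the plate). Steel plate 220 mm wide, 10 mm thick, underside 50 mm above the bench when down. Under it is open space, 146 mm wide between the prop's uprights, 200 mm deep; only the prop's axle rod crosses it, 10 mm behind the edge, top 15 mm high.
- pot (a point): Middle of the lid of the aluminium pot that is fixed on the plate; 204 mm in diameter, side 33 mm behind the lifting edge, lid knob to about 205 mm above the bench. Plate and pot together weigh 5.5 to 8.5 kg: lifting at the edge takes about 25 to 45 N, so use the bar.
- cradle (a joint): Tilt of the plate with its pot about the rear hinge, rad: 0 down and level, grows as the lifting edge rises, 0.16 at its stop. The edge must rise about 25 mm (0.097 rad) for the prop to snap under; let down again, the plate rests on the prop at about 0.09.
- prop (a joint): Sprung prop: two dark steel uprights (16 x 10 mm, 62 mm long) at x -90 and +90 mm of the stand, on an axle 10 mm above the bench, 10 mm behind the edge. rad: near 0 leaning outward against the plate's edge (tops up to 20 mm in front of it), 0.38 upright under the plate, against a stop. It springs over by itself once the plate is high enough.
- fulcrum_top (a point): Middle of the ridge top of the fulcrum block: loose steel block, 1.3 kg, 70 mm (its x) by 50 mm (y), 43 mm high, with a round bar of 12 mm radius along its x as a ridge, ridge top 55 mm above the bench. The ridge is 55 to 95 mm in front of the lifting edge, roughly parallel to it: near enough to use where it stands.
- bar_mid (a point): Centre of the pry bar, half-way up: loose flat steel bar, 340 mm long (its x), 25 mm wide (y), 12 mm thick (z), 0.7 kg, balancing within 5 mm of here. +x end: toe, the last 40 mm only 8 mm thick (top flush, underside stepped up). -x end: handle with a black rubber sleeve, 100 mm long. At the start it lies flat at the robot's right.
- tin_mid (a point): Bystander: steel can, 66 mm in diameter, 85 mm high; its centre, half-way up.
- jar_mid (a point): Bystander: lidded jar, 60 mm in diameter, 90 mm high; its centre, half-way up.
- cup_mid (a point): Bystander: white ceramic cup, 60 mm in diameter, 70 mm high; its centre, half-way up.

How it is judged:
By the outcome, as a careful person would: the job done as asked, in the order asked, and still so for the second after the job is handed in, with the robot touching nothing.
It also fails if it takes over 61 s, if anything falls off the work surface, if the arm or the gripper's body presses on something with over 40 N, if the wrist force passes 120 N, or if a joint passes its speed limit or range.

## Working session

There is one attempt and no reset: what is moved stays moved. The work goes in short steps, each a Python script; the robot and the scene stay as the last script left them, time stands still between calls to the robot, and variables do not carry over. Pictures are saved under pics/ and viewed, at most 13 in all, crops included, and the job is handed in when it is done.

```bash
mkdir -p pics; python3 - <<'E'
from plant import *
import cv2
for n in("top","side"):
    im=camera(n); cv2.imwrite(f"pics/{n}0.png",cv2.resize(im[:,:,::-1],(800,600),interpolation=cv2.INTER_CUBIC)); cv2.imwrite(f"{n}0raw.png",im[:,:,::-1])
    print(n,{k:(v.round(4).tolist() if hasattr(v,'round') and hasattr(v,'tolist') else v) for k,v in camera_params(n).items()})
print(current_time(),current_orientation())
E
```

```text
top {'vfov': 49.623247241719106, 'cx': 252.03995481311438, 'cy': 200.37273746140093, 'world_to_cam': [[-0.0351, -0.9994, -0.0031, 27.0432], [-0.9724, 0.0349, -0.2306, 624.8853], [0.2305, -0.005, -0.9731, 1288.2539], [0.0, 0.0, 0.0, 1.0]]}
side {'vfov': 43.032455144843034, 'cx': 241.9234214314212, 'cy': 194.4036101345596, 'world_to_cam': [[0.8085, -0.5885, -0.0031, -491.1385], [-0.3209, -0.4364, -0.8406, 301.1864], [0.4933, 0.6806, -0.5417, 1310.7034], [0.0, 0.0, 0.0, 1.0]]}
0.1 [-3.14064673e+00 -1.48417862e-04  2.92077325e+00]
```

View pics/top0.png

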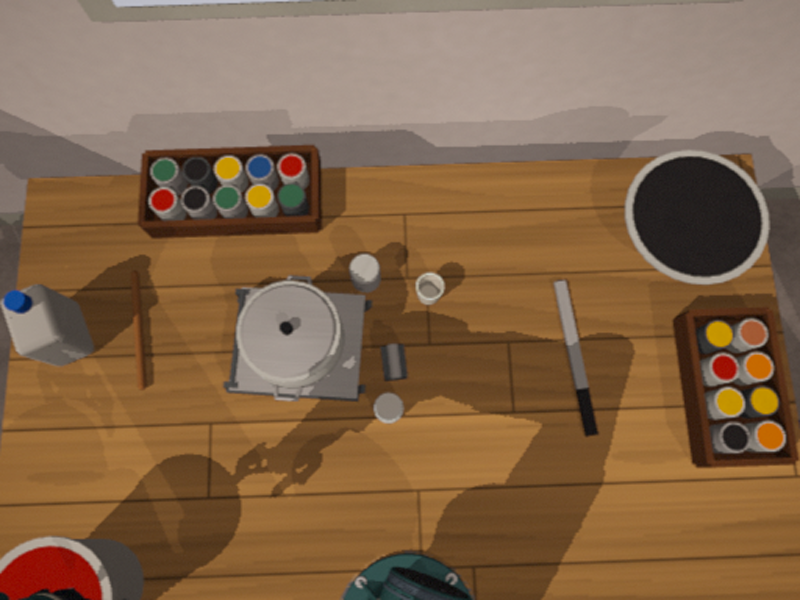

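View pics/side0.png

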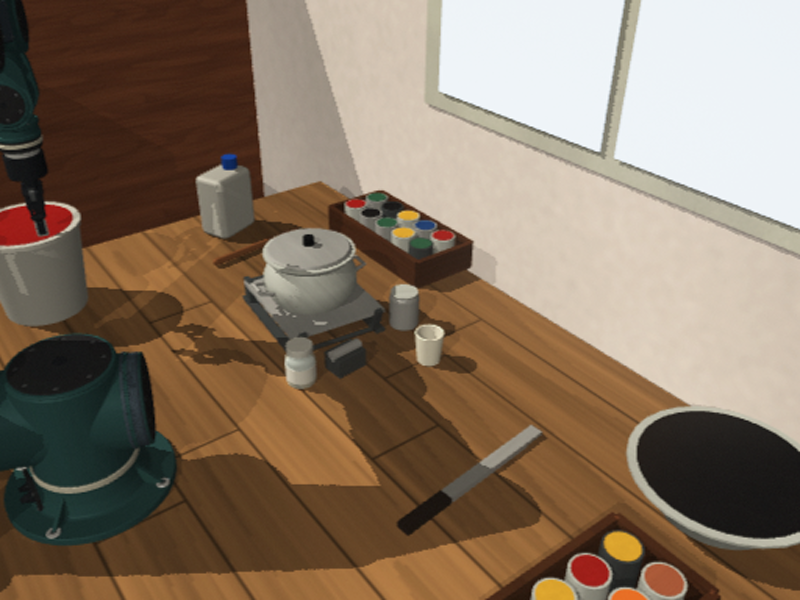

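The top view shows the plate's free edge at about (362,345), the block at (395,362), tin (364,270), cup (430,288), jar (388,407), and the bar from toe (562,282) to handle (590,433), all in 800x600 pixels. I'll zoom in around the block and the edge next.

```bash
python3 - <<'E'
import cv2
a=cv2.imread("top0raw.png")[165:275,140:285]; cv2.imwrite("pics/topz.png",cv2.resize(a,None,fx=5.4,fy=5.4,interpolation=cv2.INTER_CUBIC))
a=cv2.imread("side0raw.png")[140:250,150:295]; cv2.imwrite("pics/sidez.png",cv2.resize(a,None,fx=5.4,fy=5.4,interpolation=cv2.INTER_CUBIC))
E
```

```text
(no output)
```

View pics/topz.png

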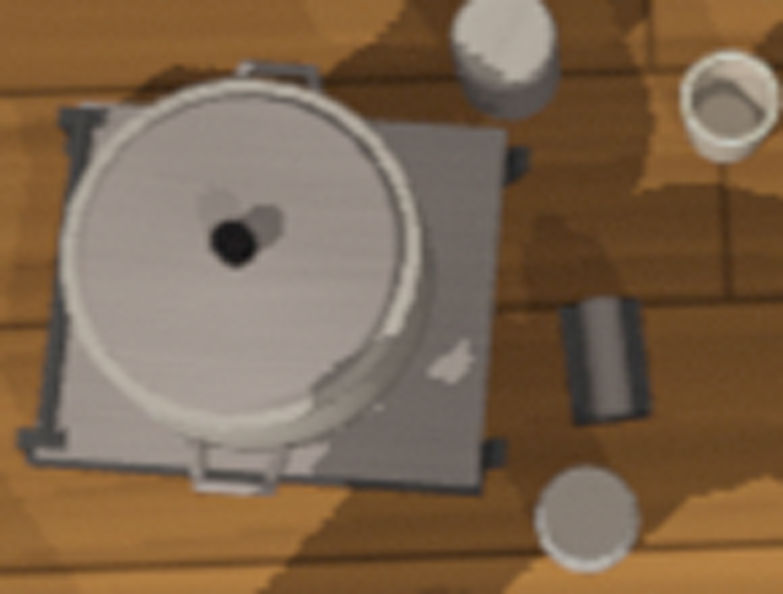

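View pics/sidez.png

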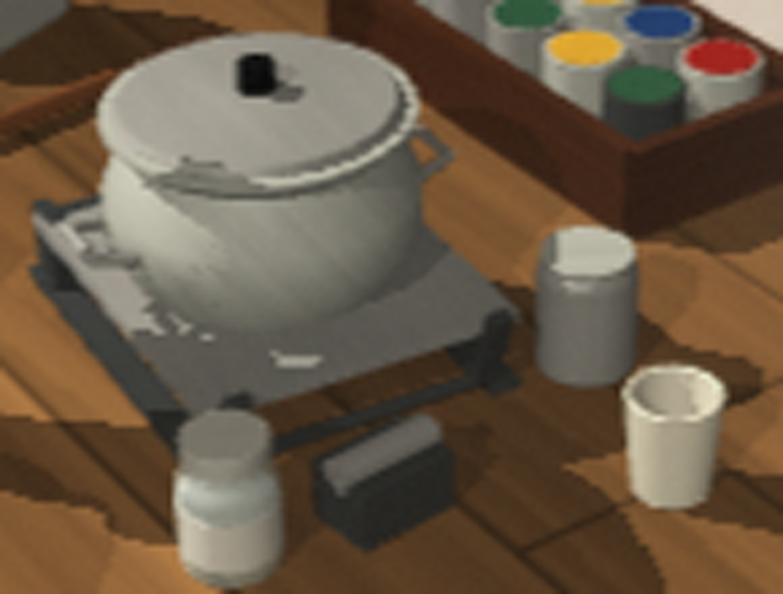

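The zoom gives the plate's top corners at (507,129) and (479,492) and the ridge from (602,298) to (613,416). The block sits about 30 mm off-centre and is turned roughly 10° from the edge. Next I'll turn these pixels into positions.

```bash
cat > h.py <<'E'
from plant import *
import numpy as np, cv2
from scipy.spatial.transform import Rotation as R
def ray(n,uv,z):
    p=camera_params(n); f=192/np.tan(np.radians(p["vfov"])/2); M=np.array(p["world_to_cam"])
    d=M[:3,:3].T@[(uv[0]-p["cx"])/f,(uv[1]-p["cy"])/f,1]; o=-M[:3,:3].T@M[:3,3]
    return o+d*(z-o[2])/d[2]
def tri(uvt,uvs):
    A=[];b=[]
    for n,uv in(("top",uvt),("side",uvs)):
        p=camera_params(n); f=192/np.tan(np.radians(p["vfov"])/2); M=np.array(p["world_to_cam"])
        for k,c in((0,"cx"),(1,"cy")):
            r=M[k]*f-(uv[k]-p[c])*M[2]; A.append(r[:3]); b.append(-r[3])
    return np.linalg.lstsq(np.array(A),np.array(b),rcond=None)[0]
def barpx(im,c0,c1,r0,r1):   # im rgb ; low saturation blob
    hsv=cv2.cvtColor(im,cv2.COLOR_RGB2HSV)[r0:r1,c0:c1]
    m=((hsv[...,1]<70)|(hsv[...,2]<35)).astype(np.uint8)
    cs=cv2.findContours(m,0,1)[0]; c=max(cs,key=cv2.contourArea)
    rc=cv2.boxPoints(cv2.minAreaRect(c))+[c0,r0]; return rc
E
python3 - <<'E'
from h import *
np.set_printoptions(precision=1,suppress=True)
zt=lambda u,v:(140+(u+.5)/5.4-.5,165+(v+.5)/5.4-.5); zs=lambda u,v:(150+(u+.5)/5.4-.5,140+(v+.5)/5.4-.5)
a,b=ray("top",zt(507,129),60),ray("top",zt(479,492),60); print("plate",a,b,np.linalg.norm(a-b))
print(tri(zt(507,129),zs(517,312)))
c,d=ray("top",zt(602,298),55),ray("top",zt(613,416),55); print("ridge",c,d,np.linalg.norm(c-d))
print(ray("side",zs(332,480),55),ray("side",zs(433,424),55))
u=(a-b)/np.linalg.norm(a-b); n=np.array([u[1],-u[0],0]); print("edge dir",u,"out",n,"ridge dist",(c-a)@n,(d-a)@n,"x off",((c+d-a-b)/2)@u)
im=cv2.imread("top0raw.png")[:,:,::-1].copy(); rc=barpx(im,345,395,170,290); print("bar",rc); P=np.array([ray("top",q,12) for q in rc]); print(P,P.mean(0))
im=cv2.imread("side0raw.png")[:,:,::-1].copy(); rc=barpx(im,245,355,262,350); print("bar side",np.array([ray("side",q,6) for q in rc]).mean(0))
for n,q,z in(("tin",zt(504,38),85),("jar",zt(587,517),90),("cup",zt(729,97),70)): print(n,ray("top",q,z))
E
```

```text
plate [671.5  65.2  60. ] [448.9  87.4  60. ] 223.68458822287556
[671.2  66.   56.1]
ridge [564.4  10.2  55. ] [492.1   6.1  55. ] 72.40996200498097
[480.9 -11.6  55. ] [559.3  -0.6  55. ]
edge dir [ 1.  -0.1  0. ] out [-0.1 -1.   0. ] ridge dist 65.29202317086636 76.55328402195569 x off -25.071780775262173
bar [[353.7 180.3]
 [361.7 178.6]
 [382.1 276.6]
 [374.1 278.2]]
[[ 698.9 -350.2   12. ]
 [ 703.8 -378.4   12. ]
 [ 367.7 -413.2   12. ]
 [ 363.3 -386.5   12. ]] [ 533.4 -382.1   12. ]
bar side [ 532.7 -385.4    6. ]
tin [722.4  64.6  85. ]
jar [429.2  23.4  90. ]
cup [684.2 -72.1  70. ]
```

```bash
cat >> h.py <<'E'
import sys
GX=-90.; TZ=-4.            # TCP in the bar frame
FLIP=R.from_euler("x",np.pi)
def tool(mid,psi,th,flip=FLIP):
    Rb=R.from_euler("z",psi)*R.from_euler("y",-th)
    return (np.array(mid)+Rb.apply([GX,0,TZ])).tolist(), (Rb*flip).as_euler("xyz").tolist()
RC=np.array([528.,6.,43.]); PSI=1.55; LIPD=73.
def onridge(th,c,s):       # bar mid when the ridge contacts at bar coordinate s, clearance c
    Rb=R.from_euler("z",PSI)*R.from_euler("y",-th)
    return RC+Rb.apply([-s,0,18+c])
E
python3 - <<'E'
from h import *
B0=[533,-383.5,6]
for fl in("x","y"):
    F=R.from_euler(fl,np.pi); qs=[]
    for mid,psi,th in((B0,.1056,0),([533,-383.5,150],.1056,0),(onridge(-.39,60,120),PSI,-.39),(onridge(-.39,4,60),PSI,-.39),(onridge(.2,0,60),PSI,.2),([500,-330,6],.9,0),([500,-330,6],.5,0)):
        p,o=tool(mid,psi,th,F); q=ik(p,o); print(fl,np.round(p),None if q is None else np.round(q,2))
E
```

```text
x [ 444. -393.    2.] [-0.86  0.53 -0.28  0.76  0.    2.17]
x [ 444. -393.  146.] [-0.86  0.41 -0.05  1.1   0.    2.17]
x [ 525. -160.  191.] [-0.25  0.28 -0.2   1.   -0.38  1.32]
x [ 525. -126.  117.] [-0.19  0.33 -0.33  0.83 -0.38  1.39]
x [ 525. -144.   27.] [-0.51  0.49 -0.31  0.87  0.18  1.07]
x [ 444. -400.    2.] [-0.87  0.54 -0.26  0.77  0.    1.37]
x [ 421. -373.    2.] [-0.87  0.49 -0.36  0.72  0.    1.77]
y [ 444. -393.    2.] [-0.86  0.53 -0.28  0.76  0.   -0.97]
y [ 444. -393.  146.] [-0.86  0.41 -0.05  1.1   0.   -0.97]
y [ 525. -160.  191.] [-0.25  0.28 -0.2   1.   -0.38 -1.82]
y [ 525. -126.  117.] [-0.19  0.33 -0.33  0.83 -0.38 -1.75]
y [ 525. -144.   27.] [-0.51  0.49 -0.31  0.87  0.18 -2.07]
y [ 444. -400.    2.] [-0.87  0.54 -0.26  0.77  0.   -1.77]
y [ 421. -373.    2.] [-0.87  0.49 -0.36  0.72  0.   -1.37]
```

```bash
python3 - <<'E'
from h import *
p=current_eef_pos(); servo_line([p[0],p[1],330],feed=300)
B0=[533,-383.5,6]
up,o=tool([533,-383.5,110],.1056,0); reach(up,o)
dn,o=tool(B0,.1056,0); servo_line(dn,feed=200); print(current_time(),current_contact_force(),current_eef_pos())
grasp(120); print(current_time(),current_grip_width(),current_grip_force(),current_contact_force(),current_eef_pos())
servo_line(up,feed=200); print(current_time(),current_grip_width(),current_contact_force(),current_torque())
im=camera("top"); cv2.imwrite("t1.png",im[:,:,::-1]); im2=camera("side")
cv2.imwrite("pics/g1.png",cv2.resize(np.hstack([im,im2])[150:384,:,::-1],(800,183)))
E
```

```text
4.6833 [-0.31550394  0.27186597  0.42091543] [ 443.9252626  -393.21205369    2.79993477]
5.3 0.24577167731660454 118.38791012763977 [-2.08375695  2.21304349 14.01633493] [ 443.66653978 -393.19201042    2.97963444]
5.9667 0.24771439050254282 [-0.45170677  0.19078467 -7.76928484] [ 0.00548741  0.62589204 -0.04574809]
```

View pics/g1.png

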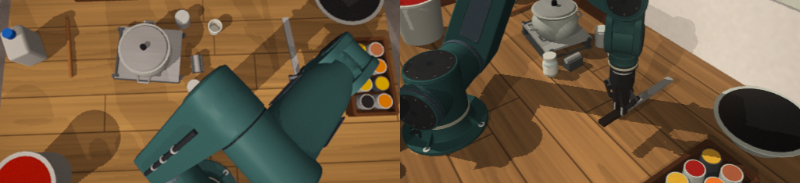

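The bar is held level and square in the gripper. I'll carry it to the pre-insertion pose, just in front of the lip and above the block.

```bash
python3 - <<'E'
from h import *
m=onridge(-.39,5,108)
p=current_eef_pos(); 
up,o=tool([533,-383.5,180],.1056,0); servo_line(up,feed=250)
a,o=tool(m+[0,-20,90],PSI,-.39); reach(a,o)
a,o=tool(m,PSI,-.39); servo_line(a,feed=150)
print(current_time(),current_contact_force(),current_torque(),current_eef_pos(),a)
for n in("top","side"): cv2.imwrite(n+"1.png",camera(n)[:,:,::-1])
a=cv2.imread("top1.png")[165:275,140:285]; b=cv2.imread("side1.png")[140:250,150:295]
cv2.imwrite("pics/pre.png",cv2.resize(np.vstack([a,b]),(780,1184),interpolation=2)[:, :][:1184])
cv2.imwrite("pics/pre.png",cv2.resize(np.hstack([a,b]),(800,303),interpolation=2))
E
```

```text
8.1833 [-0.77410962  0.82768045 -5.19327301] [0.76391501 0.09757404 0.09391237] [ 524.54903203 -170.3950735   136.41601411] [524.342014822495, -169.87037626591535, 135.8505783316749]
```

View pics/pre.png

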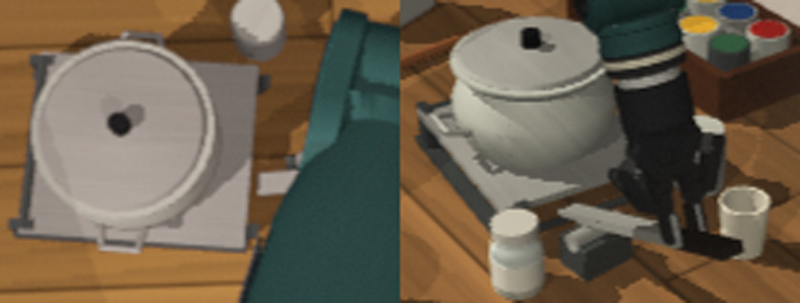

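The toe end shows at about (262,182) in the top half and (565,210) in the side half, just in front of the edge. I'll triangulate it against the expected position.

```bash
python3 - <<'E'
from h import *
np.set_printoptions(precision=1,suppress=True)
print(tri((140+261/2.759,165+183/2.759),(150+164/2.759,140+209/2.759)))
m=onridge(-.39,5,108); Rb=R.from_euler("z",PSI)*R.from_euler("y",.39); print("expected toe top",m+Rb.apply([170,0,6]))
print(current_time(),current_contact_force(),current_torque())
for n,r in(("top",(215,185,60,60)),("side",(195,195,60,60))):
    pass
a=cv2.imread("top1.png")[210:250,225:255]; b=cv2.imread("side1.png")[195:245,200:275]
a=cv2.resize(a,(375,500),interpolation=cv2.INTER_NEAREST)[:,:375]; b=cv2.resize(b,None,fx=5.6,fy=5.6,interpolation=cv2.INTER_NEAREST)
cv2.imwrite("pics/pre2.png",np.hstack([a[:280],b]))
E
```

```text
[527.7  67.3  39.3]
expected toe top [529.4  74.4  46.3]
8.2833 [-0.8 -0.6 -6.9] [0.7 0.2 0.1]
```

View pics/pre2.png

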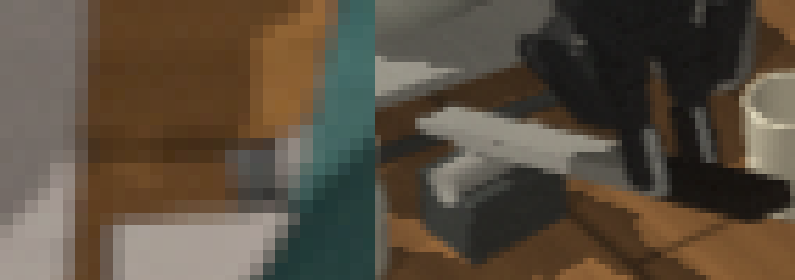

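The bar hovers clear of the ridge, with the toe a few mm in front of the edge and below the plate's underside. I'll slide it in and lower it onto the ridge.

```bash
python3 - <<'E'
from h import *
np.set_printoptions(precision=2,suppress=True)
S=68.
for s in(95,80,S):
    a,o=tool(onridge(-.39,5,s),PSI,-.39); servo_line(a,feed=60); f=current_contact_force(); print(s,f)
    if abs(f[1])>15 or abs(f[2]+7.5)>15: print("stop"); sys.exit()
for c in(3,1.5,0,-1.5,-3,-4.5,-6):
    a,o=tool(onridge(-.39,c,S),PSI,-.39); servo_line(a,feed=30); pause(.1); f=current_contact_force(); print(c,f,current_torque())
    if f[2]>-4.5: break
print(current_time(),np.array(current_eef_pos())-a)
E
```

```text
95 [ 0.12  1.31 -4.66]
80 [-0.46  1.71 -5.67]
68.0 [ 0.03  1.41 -5.94]
3 [-0.27  2.15 -4.99] [1.14 0.01 0.09]
1.5 [-0.2   0.87 -3.38] [ 1.02 -0.01  0.  ]
10.1 [ 0.03 -0.06  0.08]
```

```bash
python3 - <<'E'
from h import *
np.set_printoptions(precision=2,suppress=True)
S=68.;c=1.5
for th in np.arange(-.33,.20,.06):
    a,o=tool(onridge(th,c,S-12*(th+.39)),PSI,th); servo_line(a,o,feed=50); f=current_contact_force()
    print(round(th,2),round(c,1),f,current_torque(),np.round(np.array(current_eef_pos())-a,1))
    if abs(f[2])>60 or np.hypot(*f[:2])>40: print("stop"); break
print(current_time())
for n in("top","side"): cv2.imwrite(n+"2.png",camera(n)[:,:,::-1])
b=cv2.imread("side2.png")[140:250,150:295]
cv2.imwrite("pics/lift.png",cv2.resize(b,None,fx=5,fy=5,interpolation=2))
E
```

```text
-0.33 1.5 [-0.24  0.27 -3.97] [ 0.72 -0.02  0.01] [-0.1 -0.4  0.1]
-0.27 1.5 [ 0.28  0.64 -3.32] [ 0.58  0.01 -0.03] [-0.1 -0.2  0.2]
-0.21 1.5 [-1.51  8.77  5.52] [1.62 0.05 0.1 ] [0.3 0.5 0.5]
-0.15 1.5 [-0.05  7.83  5.97] [1.44 0.02 0.09] [0.3 0.4 0.5]
-0.09 1.5 [-0.71  8.87  7.46] [1.56 0.08 0.1 ] [0.3 0.5 0.5]
-0.03 1.5 [-0.71 10.15 13.76] [1.74 0.24 0.21] [0.7 0.5 1. ]
0.03 1.5 [ 0.94  9.45 14.47] [1.66 0.07 0.2 ] [0.8 0.4 1.1]
0.09 1.5 [ 1.13  7.85 15.58] [1.52 0.06 0.25] [0.9 0.3 1.1]
0.15 1.5 [-0.04  5.54 15.02] [ 1.36 -0.04  0.19] [0.9 0.2 1. ]
13.1167
```

View pics/lift.png

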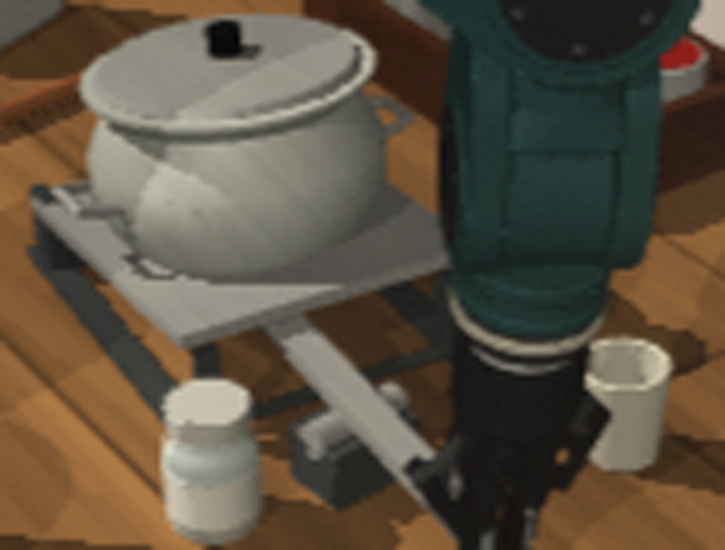

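The plate is up with the toe under its edge, and an upright is visible under its left corner at (205,360). I'll press a little further, then lower and use the force to tell whether the plate rests on the prop.

```bash
python3 - <<'E'
from h import *
np.set_printoptions(precision=2,suppress=True)
S=68.;c=1.5
for th in(.17,.19,.15,.11,.08,.05,.02):
    a,o=tool(onridge(th,c,S-12*(th+.39)),PSI,th); servo_line(a,o,feed=40); f=current_contact_force()
    print(round(th,2),f,current_torque(),np.round(np.array(current_eef_pos())-a,1))
    if th==.19: pause(.3)
print(current_time())
b=camera("side")[140:250,150:295,::-1]
cv2.imwrite("pics/rest.png",cv2.resize(b,None,fx=5,fy=5,interpolation=2))
E
```

```text
0.17 [-0.27  6.29 14.96] [1.32 0.12 0.25] [1.  0.2 1.2]
0.19 [ 0.28  5.73 14.63] [1.3  0.04 0.26] [1.  0.1 1.2]
0.15 [-2.5  -3.75 12.34] [-0.49  0.74  0.45] [ 0.7 -0.9  1.4]
0.11 [-3.2  -5.76 13.09] [-1.2   0.95  0.39] [ 0.7 -1.3  1.5]
0.08 [-2.72 -4.6  12.88] [-1.12  0.96  0.34] [ 0.7 -1.3  1.6]
0.05 [-1.58 -5.07  5.02] [-1.16  0.28  0.13] [ 0.6 -0.8  0.8]
0.02 [ 0.21 -0.61 -3.62] [-0.37 -0.06 -0.06] [0.1 0.2 0. ]
15.4167
```

View pics/rest.png

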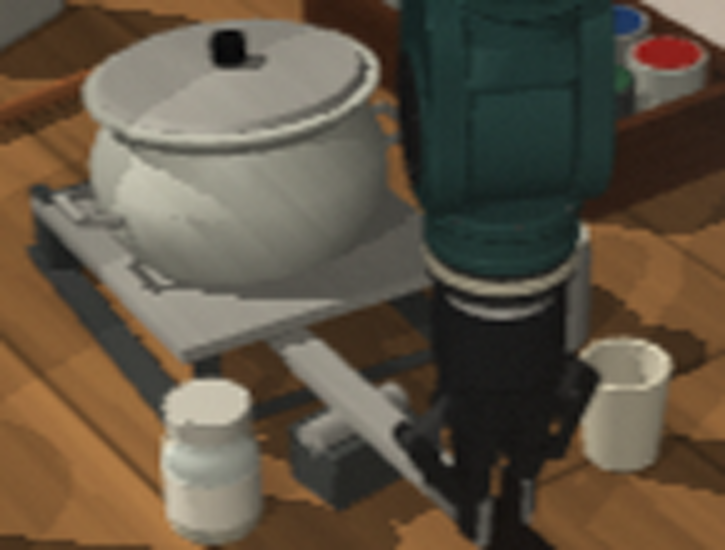

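The load came off at θ≈0.02 and the plate stayed raised on the prop. I'll dip the toe a little and draw the bar out.

```bash
python3 - <<'E'
from h import *
np.set_printoptions(precision=2,suppress=True)
def go(th,c,s,feed=60):
    a,o=tool(onridge(th,c,s),PSI,th); servo_line(a,o,feed=feed); print(round(th,2),c,s,current_contact_force(),current_torque())
go(-.04,1.5,64,40); go(-.08,2,64.5,40); go(-.08,5,64.5,40)
for s in(80,110): go(-.08,5,s)
p=current_eef_pos()
cv2.imwrite("side3.png",camera("side")[:,:,::-1])
m=onridge(-.08,5,110); a,o=tool(m+[0,-60,15],PSI,-.08); servo_line(a,feed=150)
a,o=tool(m+[0,-120,80],PSI,0); servo_line(a,o,feed=200); print(current_time(),current_contact_force(),current_torque())
for n in("top","side"): cv2.imwrite(n+"4.png",camera(n)[:,:,::-1])
cv2.imwrite("pics/out.png",np.hstack([cv2.resize(cv2.imread(n+"4.png")[130:330,100:420],(400,250),interpolation=2) for n in("top","side")]))
E
```

```text
-0.04 1.5 64 [ 1.07  0.65 -3.57] [ 0.22 -0.11 -0.04]
-0.08 2 64.5 [-0.26 -0.04 -4.11] [ 0.08 -0.01  0.07]
-0.08 5 64.5 [-0.39  0.59 -5.95] [-0.07  0.04  0.02]
-0.08 5 80 [ 1.1  -0.45 -4.44] [-0.23 -0.06  0.01]
-0.08 5 110 [ 0.03 -0.06 -5.1 ] [-0.22 -0.06 -0.03]
18.65 [-0.35  1.36 -7.24] [-0.49  0.02  0.04]
```

View pics/out.png

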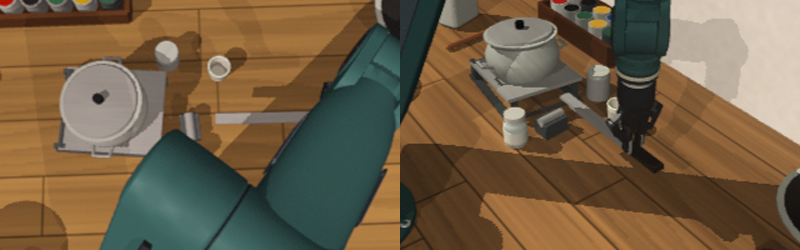

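The plate is up on the prop, the bar is fully withdrawn, and the tin, cup and jar look unmoved. I'll lay the bar down on the open bench to the right.

```bash
python3 - <<'E'
from h import *
np.set_printoptions(precision=2,suppress=True)
M=np.array([490,-335,0.]);Y=.8
a,o=tool(M+[0,0,130],Y,0); reach(a,o)
a,o=tool(M+[0,0,25],Y,0); servo_line(a,feed=150); 
for z in(20,16,13,11,9,8,7,6):
    a,o=tool(M+[0,0,z],Y,0); servo_line(a,feed=40); f=current_contact_force(); print(z,f,current_torque())
    if f[2]>8: break
open_jaws(); p=current_eef_pos(); servo_line([p[0],p[1],p[2]+130],feed=150)
# out of the cameras' way
reach([300,-330,330],o); print(current_time(),current_contact_force())
for n in("top","side"): cv2.imwrite(n+"5.png",camera(n)[:,:,::-1])
cv2.imwrite("pics/end.png",np.hstack([cv2.resize(cv2.imread(n+"5.png")[130:350,80:432],(400,250),interpolation=2) for n in("top","side")]))
E
```

```text
20 [-0.24 -0.25 -7.09] [-0.33  0.37  0.03]
16 [-0.26  0.22 -6.21] [-0.4   0.39 -0.01]
13 [-0.17  0.58 -6.28] [-0.34  0.24 -0.03]
11 [ 1.29  0.69 -5.64] [-0.3   0.19 -0.06]
9 [-0.06  0.04 -4.12] [-0.25  0.16 -0.03]
8 [-0.15 -1.57 -4.16] [-0.24  0.21 -0.05]
7 [-0.61 -0.67 -3.19] [-0.23  0.11 -0.03]
6 [-3.33  3.58 13.32] [ 0.64  0.94 -0.02]
24.8417 [ 0.6   0.41 -0.12]
```

View pics/end.png

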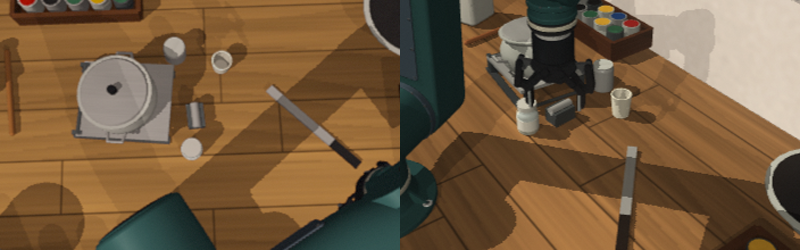

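The bar lies flat and clear, the plate is still raised, and the tin, cup and jar are where they were.

```bash
python3 -c "
from plant import *
print(hand_in(),current_time())"
```

```text
the job is handed in; nothing more can be done
the job is handed in; nothing more can be done
```

The job is handed in at about 25 s: the plate rests raised on the prop (judged from the unloaded bar force and the pictures), the bar lies flat clear of stand and block, and the tin, jar and cup look unmoved; no verdict came back.

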